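# Sort cast bars by heft into the stock chest

## Robot

A 6-joint arm with a two-finger parallel gripper is mounted at the origin on the work surface. World frame = base frame: x ahead of the robot, y to its left, z up, the work surface at z = 0. Lengths are in m, angles in rad, forces in N, time in s.
With the tool pointing down it reaches from about 0.35 to 0.975 m from the base axis. Payload 7.1 kg.
Tool frame: the origin (TCP) lies on the centre line of the jaws, within the pads' length; the fingertips stand 8 mm ahead of it and the grasp point (between the pads) lies 11 mm behind it; z points along the fingers, y is the line along which they close (so a half turn about z gives the same grasp; the last joint's range is limited). The gripper opens to 88 mm and grips with 3 to 60 N. Pads are 20 mm wide; open, the fingers measure 115 mm over their backs; the gripper's body (75 mm by 178 mm) begins 61 mm behind the grasp point.
Start: joints at [-1.181, 0.423, 1.63, -0, 1.089, -0.019], TCP at [0.248, -0.573, 0.231] pointing down, gripper open.
Joint ranges: [-3, 3], [-0.9, 2.11], [0.09, 2.58], [-1.31, 4.45], [0.11, 2.69], [-2.54, 2.54]. Speed limits (rad/s): [2.39, 2.39, 3.01, 3.14, 3.14, 3.14].

## Interface

Orientations are given as a rotation vector (axis times angle).
In Python, from rig import status, optics, manip gives the robot as it stands. The module is installed in compiled form; this text tells all that it offers.
- The arm moves only by the tool move_arm, never from a script. Its arguments are lists of equal length, an entry for each row: "xyz": the shift along the world's x, y, z in mm, a list of three; "turn": the turn about the world's z in rad; "grip": the opening, from -1 (shut) to 1 (fully open). In form: {"xyz": [[dx, dy, dz], ...], "turn": [turn, ...], "grip": [grip, ...]}. A call has exactly 10 rows; each row is the pose to reach, as a shift and turn from the pose commanded when the call began; what a row does not reach only later rows make up. A row lasts 1/10 s, in which the tool goes at most 50 mm and 8.59 degrees, less where a joint would pass 70% of its speed; a pose out of reach is approached as far as the arm can. A call with a gripper value outside its range is refused whole. The fingers move at their own pace and stop on an object; "newtons" is the grip in N (left out, the last holds). Time passes only in rows, so rows that repeat a pose let the fingers close, or fill a call up. It gives the time, the measured TCP pose, the force, the opening and the grip force at its end, in the units of the state.
- status.read_state(): the state, without advancing time (a new reading comes with each control period).
- optics.grab_frame(name): name is "side" or "top"; returns the picture (400x640x3 uint8, red, green, blue); there is no depth.
- optics.get_calibration(name): a dict with "mtx" (3x3 intrinsics, pixels), "dist" ([k1, k2, p1, p2, k3] as OpenCV has them; the pictures are not rectified), "rvec" (rotation vector, rad) and "tvec" (3), from world to camera coordinates, as OpenCV has them. Camera axes: x right, y down, z forward; pixel columns grow to the right and rows downward; lengths in m; the calibration is good to about 2 mm. A picture is of the moment at which its call begins. get_calibration takes no time and is no camera call.
- manip.close_job(): hands the job in; it is judged then, once.
The state is a dict: "t": time; "joint_pos": joint angles; "joint_velocities": joint speeds; "joint_torque": joint torques, N m; "tcp_pos": TCP position; "orientation": TCP orientation; "wrist_force": force on the tool from outside, world axes, zero at the start; "torque": the same for the moment, N m; "width": finger opening in m; "grip_force": force on a finger pad.
Only numpy, scipy, OpenCV 4.12 (cv2) and the standard library are available. Lean on these libraries where they do the work, as an engineer would, in place of code of your own. Each camera call takes 0.05 s, during which the arm holds its last target. There are 200 camera calls.

## Task

The square cast bars standing mixed in the long six-hole block all look alike, but some are silver and the rest are aluminium, which weighs only about a quarter as much. Open the lid of the stock chest right back until it rests on its stop, feel each bar's weight as you lift it, and stand every silver bar end-down in a hole of the rack inside the chest and every aluminium bar end-down in a hole of the loose three-hole block. Then lower the lid until it is fully shut, without letting it drop, and leave the other things on the bench where they are.

Things in the scene. Friction and masses are not known exactly. Their poses are not given: they have to be found in the camera images.
- chest: stock chest of dark wood with brass corners, fixed: 150 mm deep (x), 206 mm wide (y), walls 122 mm high, 8 mm thick. Origin: centre of its underside; x points to its back (the hinge side), z up; the front has a lock plate. A rack with four holes stands inside it.
- rack (a point): middle of the top of the pale wooden rack fixed in the chest: 73 mm above the chest's origin, axes as the chest's. The rack is 64 mm deep (x) and fills the chest's width. Four square holes 26 x 26 mm in a row at x = 0, y = -66, -22, 22 and 66 mm, 58 mm deep; a bar standing in one reaches 42 mm above the rack, below the shut lid.
- lid (a joint): angle of the chest's lid in rad: 0 shut, 1.85 lying back on its stop, past upright. The lid (300 g, 10 mm thick) is hinged along the top edge of the chest's back by a nearly free hinge: let go, it falls shut from below about 1.57 and falls back on its stop from above.
- lid_handle (a point): middle of the lid's pull: a round brass bar 10 mm thick, 100 mm long, parallel to the hinge (chest's y), held 45 mm out from the lid's front edge by a leg at each end, in the plane of the lid. 128 mm above the bench when shut, 307 mm on the stop. It can turn between the fingers as the lid swings, so the gripper may stay upright.
- lid_hinge (a point): middle of the lid's hinge line (along the chest's y), 75 mm behind and 122 mm above the chest's origin. With the lid at angle a, the middle of the pull lies -195 cos(a) + 6 sin(a) mm along the chest's x and 195 sin(a) + 6 cos(a) mm up from this point.
- long_block: long block of pale wood, fixed, 58 mm (x) by 212 mm (y), 50 mm high, where the bars stand at the start. Origin: centre of its underside, z up. Six square holes 19 x 19 mm in a row at x = 0, y = -85, -51, -17, 17, 51 and 85 mm, 40 mm deep, so 60 mm of each bar stands out. Some holes are empty.
- short_block: short block of dark wood, loose on the bench (900 g), 76 mm (x) by 150 mm (y), 65 mm high. Origin: centre of its underside, z up. Three square holes 26 x 26 mm in a row at x = 0, y = -46, 0 and 46 mm, 58 mm deep: the place for aluminium bars.
- bar_1: cast bar of plain grey metal, square, 16 x 16 mm, 100 mm long; silver (270 g) or aluminium (70 g), each within a tenth, all alike to look at. Origin: its centre, halfway along; z runs along it, x and y are square to its sides; both ends are alike. Starts upright in one of the long block's holes; None if absent.
- bar_2: cast bar of plain grey metal, square, 16 x 16 mm, 100 mm long; silver (270 g) or aluminium (70 g), each within a tenth, all alike to look at. Origin: its centre, halfway along; z runs along it, x and y are square to its sides; both ends are alike. Starts upright in one of the long block's holes; None if absent.
- bar_3: cast bar of plain grey metal, square, 16 x 16 mm, 100 mm long; silver (270 g) or aluminium (70 g), each within a tenth, all alike to look at. Origin: its centre, halfway along; z runs along it, x and y are square to its sides; both ends are alike. Starts upright in one of the long block's holes; None if absent.
- bar_4: cast bar of plain grey metal, square, 16 x 16 mm, 100 mm long; silver (270 g) or aluminium (70 g), each within a tenth, all alike to look at. Origin: its centre, halfway along; z runs along it, x and y are square to its sides; both ends are alike. Starts upright in one of the long block's holes; None if absent.
- bar_5: cast bar of plain grey metal, square, 16 x 16 mm, 100 mm long; silver (270 g) or aluminium (70 g), each within a tenth, all alike to look at. Origin: its centre, halfway along; z runs along it, x and y are square to its sides; both ends are alike. Starts upright in one of the long block's holes; None if absent.
- bar_6: cast bar of plain grey metal, square, 16 x 16 mm, 100 mm long; silver (270 g) or aluminium (70 g), each within a tenth, all alike to look at. Origin: its centre, halfway along; z runs along it, x and y are square to its sides; both ends are alike. Starts upright in one of the long block's holes; None if absent.
- pliers: small pliers lying on the bench, 130 mm long, 14 mm high; bystander
- dish: small brass bowl, 84 mm across, 28 mm high; bystander
- doming_die: steel doming die, a 50 mm cube with round dents; bystander
- chasing_hammer: chasing hammer lying across the far side, 215 mm long, 26 mm high; bystander
- jar: glass jar with a steel cap, 56 mm across, 75 mm high; bystander
- bench_block: flat square steel block, 64 mm, 18 mm high; bystander
- file_jar: white ceramic jar of needle files, fixed, 72 mm across, 180 mm high with the files; bystander; origin under its centre

How it is judged:
By the outcome, as a careful person would: the job done as asked, in the order asked, and still so for the second after the job is handed in, with the robot touching nothing.
Of bar_1, bar_2, bar_3, bar_4, bar_5, bar_6 only 4 to 6 are there at a start; the rules pass over those that are not, and their reading is None.
At some moment in a run one of short_block may be knocked a few centimetres aside while the robot is not near it.
It also fails if it takes over 210 s, if anything falls off the work surface, if the arm or the gripper's body presses on something with over 40 N, if the wrist force passes 120 N, or if a joint passes its speed limit or range.

## Working session

There is one attempt and no reset: what is moved stays moved. The work goes in short steps, Python scripts to look and compute and a tool call to move; the robot and the scene stay as the last step left them, time stands still between calls to the robot, and variables do not carry over. Pictures are saved under pics/ and viewed, at most 16 in all, crops included, and the job is handed in when it is done.

Besides the shell and the picture viewer there is one more tool, called after "Emit:" in YAML: its name, and indented under it one key for each argument. move_arm: Moves the arm, as the interface text tells. Its arguments: {"type":"object","properties":{"xyz":{"type":"array"},"turn":{"type":"array"},"grip":{"type":"array"},"newtons":{"type":"number"}},"required":["xyz","turn","grip"]}

```bash
mkdir -p pics; python3 - <<'E'
from rig import status, optics
import cv2
s=status.read_state();print({k:(s[k]) for k in s})
for n in("side","top"):
    cv2.imwrite(f"pics/{n}0.png",optics.grab_frame(n)[:,:,::-1]); print(n,optics.get_calibration(n))
E
```

```text
{'t': 0.0, 'joint_pos': array([-1.18098550e+00,  4.23872623e-01,  1.63066642e+00,  2.64685653e-05,
        1.08855957e+00, -1.90109853e-02]), 'joint_velocities': array([ 0.00086851, -0.00042287,  0.00053212, -0.00171396, -0.00114519,
        0.00105178]), 'joint_torque': array([-1.85556373e-04, -5.44625938e+01, -2.73666161e+01,  6.44758064e-02,
        2.27202749e-02, -1.06764198e-04]), 'tcp_pos': array([ 0.24828012, -0.57299897,  0.22989109]), 'orientation': array([-3.07473734e+00, -6.37392802e-01,  3.99685260e-04]), 'wrist_force': array([-0.37485577,  0.09101314,  0.49923145]), 'torque': array([-0.00098603,  0.01190889,  0.00134013]), 'grip_force': 0.0, 'width': 0.08808989198268581}
side {'mtx': array([[444.96731639,   0.        , 324.18050529],
       [  0.        , 444.96731639, 199.6372792 ],
       [  0.        ,   0.        ,   1.        ]]), 'dist': array([-0.1282003,  0.       ,  0.       ,  0.       ,  0.       ]), 'rvec': array([ 2.21022064, -0.46377892,  0.19517853]), 'tvec': array([-0.50044688,  0.24180762,  1.04015982])}
top {'mtx': array([[508.80081869,   0.        , 322.69798986],
       [  0.        , 508.80081869, 199.22267792],
       [  0.        ,   0.        ,   1.        ]]), 'dist': array([-0.16300098,  0.        ,  0.        ,  0.        ,  0.        ]), 'rvec': array([ 2.17062937, -2.16284027,  0.09636721]), 'tvec': array([0.04726238, 0.55056948, 1.25527468])}
```

View pics/top0.png

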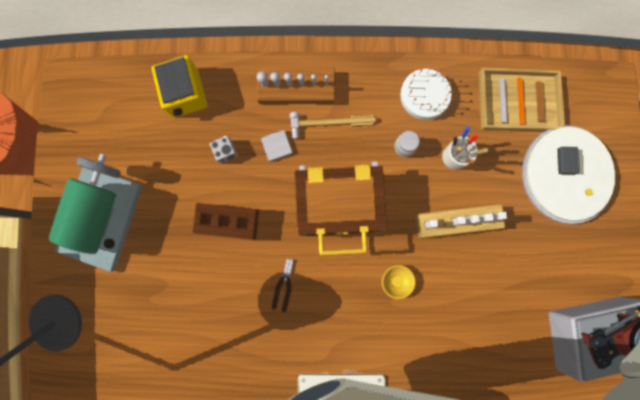

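View pics/side0.png

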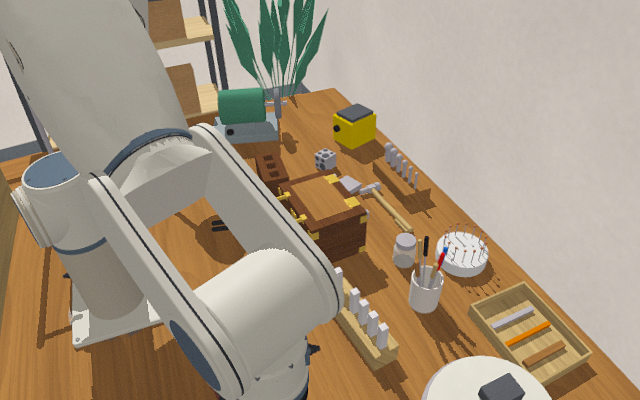

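Top: chest at about (340,203) with its pull at (343,252) towards the robot, long block at (462,220), short block at (226,221). Side: long block around (365,330), partly hidden by the arm. I'll enlarge both views.

```bash
cat > h.py <<'E'
import numpy as np, cv2
from rig import status, optics
C={n:optics.get_calibration(n) for n in("side","top")}
def proj(n,P):
    c=C[n];return cv2.projectPoints(np.float64(P).reshape(-1,3),c["rvec"],c["tvec"],c["mtx"],c["dist"])[0].reshape(-1,2)
def ray(n,uv):
    c=C[n];p=cv2.undistortPoints(np.float64(uv).reshape(-1,1,2),c["mtx"],c["dist"]).reshape(-1,2)
    R=cv2.Rodrigues(c["rvec"])[0];return -R.T@c["tvec"],np.c_[p,np.ones(len(p))]@R
def atz(n,uv,z):
    o,d=ray(n,uv);return o+d*((z-o[2])/d[:,2])[:,None]
def tri(a,b):  # top px, side px
    out=[]
    for u,v in zip(np.reshape(a,(-1,2)),np.reshape(b,(-1,2))):
        o1,d1=ray("top",u);o2,d2=ray("side",v);t=np.linalg.lstsq(np.c_[d1[0],-d2[0]],o2-o1,rcond=None)[0]
        p,q=o1+t[0]*d1[0],o2+t[1]*d2[0];out.append(np.r_[(p+q)/2,np.linalg.norm(p-q)])
    return np.array(out)
def crop(n,name,x0,y0,x1,y1,k,img=None):
    im=optics.grab_frame(n)[:,:,::-1] if img is None else img
    cv2.imwrite(f"pics/{name}.png",cv2.resize(np.ascontiguousarray(im[y0:y1,x0:x1]),None,fx=k,fy=k,interpolation=cv2.INTER_CUBIC))
E
python3 - <<'E'
from h import *
t=cv2.imread("pics/top0.png");s=cv2.imread("pics/side0.png")
a=np.ascontiguousarray
T1=cv2.resize(a(t[155:265,185:385]),None,fx=4,fy=4,interpolation=2)[:, :800]
T2=cv2.resize(a(t[195:240,410:520]),None,fx=7,fy=7,interpolation=2)
cv2.imwrite("pics/t1.png",T1);cv2.imwrite("pics/t2.png",T2)
crop("side","s1",245,140,405,260,5,s)
print(atz("top",[(340,200),(462,215),(226,221)],.06), atz("top",[(343,252)],.128))
E
```

```text
[[ 0.54538909  0.0064422   0.06      ]
 [ 0.50904232 -0.29582678  0.06      ]
 [ 0.49247624  0.28710971  0.06      ]] [[0.41855175 0.00106392 0.128     ]]
```

View pics/t1.png

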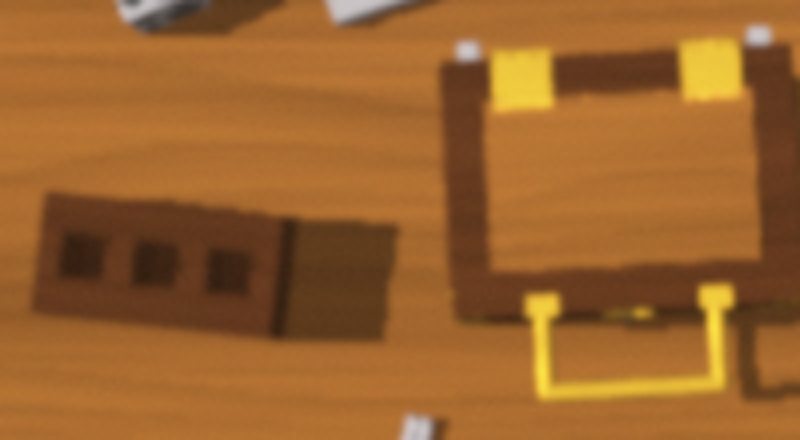

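View pics/t2.png

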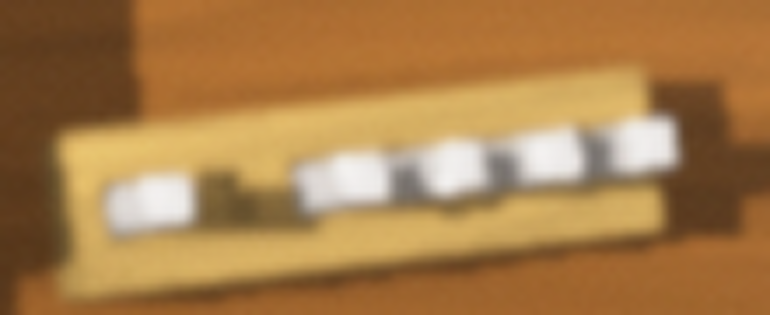

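View pics/s1.png

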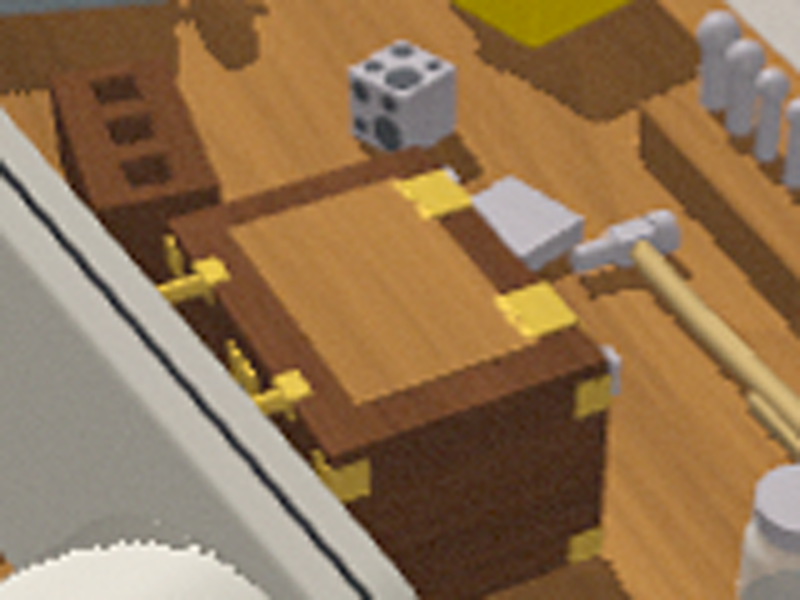

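Top crop: five bars (hole 2 from the left is empty), short-block holes at t1 (81,257), (155,264), (228,272), pull from (543,392) to (722,385). Side crop: short-block holes at s1 (116,90), (130,130), (147,171); lid corners are visible too.

```bash
python3 - <<'E'
from h import *
np.set_printoptions(precision=4,suppress=True)
A=lambda l:np.array(l)/4+[185,155]-.375
B=lambda l:np.array(l)/7+[410,195]-.43
S=lambda l:np.array(l)/5+[245,140]-.4
print("holes short tri\n",tri(A([(81,257),(155,264),(228,272)]),S([(116,90),(130,130),(147,171)])))
print("short corners @.065\n",atz("top",A([(47,193),(290,218),(272,338),(33,312)]),.065))
print("lid corners tri FL,FR,BR\n",tri(A([(458,320),(803,305),(788,45)]),S([(172,222),(345,458),(606,362)])))
print("lid corners @.132 FL FR BR BL\n",atz("top",A([(458,320),(803,305),(788,45),(443,62)]),.132))
print("pull @.128\n",atz("top",A([(543,392),(722,385)]),.128))
print("block @.05\n",atz("top",B([(55,132),(645,67),(668,235),(62,298)]),.05))
print("bars @.11\n",atz("top",B([(168,200),(362,180),(455,167),(553,156),(645,143)]),.11))
E
```

```text
holes short tri
 [[0.4979 0.3393 0.0634 0.0014]
 [0.4931 0.293  0.0634 0.0001]
 [0.4888 0.2474 0.0635 0.0006]]
short corners @.065
 [[0.5366 0.3615 0.065 ]
 [0.5218 0.2095 0.065 ]
 [0.4483 0.2195 0.065 ]
 [0.463  0.3685 0.065 ]]
lid corners tri FL,FR,BR
 [[ 0.4599  0.1016  0.1341  0.0039]
 [ 0.4726 -0.0983  0.1299  0.011 ]
 [ 0.6189 -0.0891  0.1301  0.0002]]
lid corners @.132 FL FR BR BL
 [[ 0.458   0.1022  0.132 ]
 [ 0.4673 -0.0965  0.132 ]
 [ 0.6187 -0.0889  0.132 ]
 [ 0.608   0.1122  0.132 ]]
pull @.128
 [[ 0.4169  0.0531  0.128 ]
 [ 0.4212 -0.0499  0.128 ]]
block @.05
 [[ 0.5135 -0.186   0.05  ]
 [ 0.5371 -0.4019  0.05  ]
 [ 0.4767 -0.4088  0.05  ]
 [ 0.4548 -0.1878  0.05  ]]
bars @.11
 [[ 0.4863 -0.2136  0.11  ]
 [ 0.4931 -0.2805  0.11  ]
 [ 0.4975 -0.3129  0.11  ]
 [ 0.5012 -0.3474  0.11  ]
 [ 0.5057 -0.3801  0.11  ]]
```

Emit:
move_arm:
  xyz:
    - [13, 46, -3]
    - [27, 92, -6]
    - [41, 138, -9]
    - [54, 184, -12]
    - [68, 230, -15]
    - [82, 276, -18]
    - [95, 322, -21]
    - [109, 368, -24]
    - [122, 414, -27]
    - [136, 460, -30]
  turn: [0.12, 0.24, 0.36, 0.48, 0.6, 0.72, 0.84, 0.96, 1.08, 1.21]
  grip: [-0.2, -0.2, -0.2, -0.2, -0.2, -0.2, -0.2, -0.2, -0.2, -0.2]
  newtons: 20

```text
t: 1.1
tcp_pos: [0.3844, -0.1116, 0.2006]
orientation: [2.162, 2.279, 0.0]
wrist_force: [1.1, -0.7, -0.7]
width: 0.0354
grip_force: 0.0
```

```bash
python3 - <<'E'
from h import *
np.set_printoptions(precision=4,suppress=True)
s=status.read_state();print(s["joint_pos"],s["wrist_force"],s["width"],s["orientation"])
crop("side","s2",230,170,430,320,4)
print(atz("top",[(455,158),(440,148),(478,150),(465,130)],.1),atz("top",[(465,130),(480,150)],.18))
E
```

```text
[-0.3124  0.1339  2.1262  0.      0.8813 -0.365 ] [ 1.1405 -0.7183 -0.6695] 0.035414523979094475 [2.1622 2.279  0.0001]
[[ 0.6445 -0.2713  0.1   ]
 [ 0.6688 -0.235   0.1   ]
 [ 0.6649 -0.3292  0.1   ]
 [ 0.7143 -0.2985  0.1   ]] [[ 0.695  -0.2761  0.18  ]
 [ 0.649  -0.3096  0.18  ]]
```

View pics/s2.png

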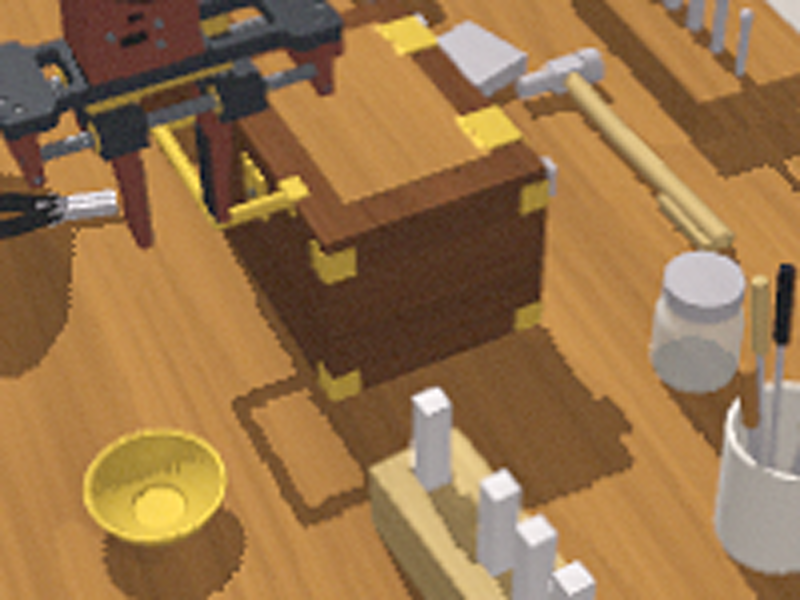

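Side view now shows bar tops at s2 (431,398), (500,484), (537,527), (573,577), lid corners FR (325,250) and BR (548,168), and the pull's right end at (219,222).

```bash
python3 - <<'E'
from h import *
np.set_printoptions(precision=4,suppress=True)
A=lambda l:np.array(l)/4+[185,155]-.375
B=lambda l:np.array(l)/7+[410,195]-.43
S=lambda l:np.array(l)/4+[230,170]-.375
print(tri(B([(168,200),(362,180),(455,167),(553,156)]),S([(431,398),(500,484),(537,527),(573,577)])))
print(tri(A([(803,305),(788,45),(722,385)]),S([(325,250),(548,166),(219,222)])))
c=np.array([.538,.0072]);y=.05;u=np.array([np.cos(y),np.sin(y)])
for a in np.r_[np.arange(0,1.86,.0925)]:
    print(round(a,3),np.round(1000*np.r_[u*(-.195*np.cos(a)+.006*np.sin(a)+.195),.195*np.sin(a)+.006*np.cos(a)-.006],0))
E
```

```text
[[ 0.4864 -0.2134  0.1111  0.0003]
 [ 0.494  -0.2809  0.1096  0.0019]
 [ 0.4986 -0.3135  0.1094  0.0023]
 [ 0.5018 -0.3481  0.1085  0.001 ]]
[[ 0.4695 -0.0976  0.1281  0.0044]
 [ 0.6196 -0.0892  0.1325  0.0021]
 [ 0.4223 -0.0502  0.1286  0.0023]]
0.0 [0. 0. 0.]
0.092 [ 1.  0. 18.]
0.185 [ 4.  0. 36.]
0.277 [ 9.  0. 53.]
0.37 [15.  1. 70.]
0.462 [23.  1. 86.]
0.555 [ 32.   2. 102.]
0.648 [ 43.   2. 116.]
0.74 [ 55.   3. 130.]
0.832 [ 68.   3. 142.]
0.925 [ 82.   4. 153.]
1.018 [ 98.   5. 163.]
1.11 [114.   6. 171.]
1.202 [130.   7. 178.]
1.295 [147.   7. 183.]
1.388 [165.   8. 187.]
1.48 [183.   9. 189.]
1.572 [201.  10. 189.]
1.665 [219.  11. 188.]
1.758 [237.  12. 184.]
1.85 [254.  13. 180.]
```

Emit:
move_arm:
  xyz:
    - [10, 28, 0]
    - [20, 56, 0]
    - [30, 84, 0]
    - [34, 113, 0]
    - [34, 113, -20]
    - [34, 113, -40]
    - [34, 113, -60]
    - [34, 113, -75]
    - [34, 113, -84]
    - [34, 113, -84]
  turn: [0, 0, 0, 0, 0, 0, 0, 0, 0, 0]
  grip: [-0.2, -0.2, -0.2, -0.2, -0.2, -0.2, -0.2, -0.2, -0.2, -0.2]

```text
t: 2.15
tcp_pos: [0.4177, -0.0005, 0.1157]
orientation: [-2.166, -2.273, 0.003]
wrist_force: [-0.2, 0.0, -0.6]
width: 0.0354
grip_force: 0.0
```

Emit:
move_arm:
  xyz:
    - [0, 0, 0]
    - [0, 0, 0]
    - [0, 0, 0]
    - [0, 0, 0]
    - [0, 0, 0]
    - [0, 0, 0]
    - [0, 0, 4]
    - [1, 0, 12]
    - [2, 0, 24]
    - [4, 0, 36]
  turn: [0, 0, 0, 0, 0, 0, 0, 0, 0, 0]
  grip: [-1, -1, -1, -1, -1, -1, -1, -1, -1, -1]
  newtons: 15

```text
t: 3.15
tcp_pos: [0.425, -0.0003, 0.1538]
orientation: [2.165, 2.271, 0.006]
wrist_force: [11.2, 2.6, -4.8]
width: 0.0095
grip_force: 15.0
```

Emit:
move_arm:
  xyz:
    - [5, 0, 17]
    - [11, 1, 34]
    - [19, 1, 50]
    - [28, 2, 66]
    - [39, 2, 80]
    - [51, 3, 94]
    - [64, 3, 106]
    - [78, 4, 117]
    - [94, 5, 127]
    - [110, 6, 135]
  turn: [0, 0, 0, 0, 0, 0, 0, 0, 0, 0]
  grip: [-1, -1, -1, -1, -1, -1, -1, -1, -1, -1]

```text
t: 4.15
tcp_pos: [0.5318, 0.0056, 0.2874]
orientation: [-2.166, -2.273, 0.003]
wrist_force: [-1.6, 0.3, -1.8]
width: 0.0095
grip_force: 15.0
```

Emit:
move_arm:
  xyz:
    - [16, 1, 7]
    - [33, 1, 12]
    - [51, 2, 16]
    - [69, 3, 18]
    - [86, 4, 18]
    - [102, 5, 17]
    - [115, 6, 15]
    - [125, 6, 13]
    - [133, 7, 11]
    - [138, 7, 10]
  turn: [0, 0, 0, 0, 0, 0, 0, 0, 0, 0]
  grip: [-1, -1, -1, -1, -1, -1, -1, -1, -1, -1]

```text
t: 5.15
tcp_pos: [0.6704, 0.0127, 0.2969]
orientation: [-2.167, -2.273, 0.001]
wrist_force: [-0.3, 2.0, -1.0]
width: 0.0098
grip_force: 15.0
```

Emit:
move_arm:
  xyz:
    - [1, 0, 0]
    - [2, 0, -1]
    - [3, 0, -1]
    - [3, 0, -1]
    - [3, 0, -1]
    - [3, 0, -1]
    - [3, 0, -1]
    - [3, 0, -1]
    - [3, 0, -1]
    - [3, 0, -1]
  turn: [0, 0, 0, 0, 0, 0, 0, 0, 0, 0]
  grip: [-1, -1, -1, -1, -1, -1, -1, -1, -1, -1]

```text
t: 6.15
tcp_pos: [0.6731, 0.0127, 0.2962]
orientation: [-2.167, -2.273, 0.001]
wrist_force: [-2.2, 4.9, -6.0]
width: 0.0095
grip_force: 15.0
```

Emit:
move_arm:
  xyz:
    - [0, 0, 0]
    - [0, 0, 0]
    - [0, 0, 0]
    - [0, 0, 15]
    - [0, 0, 40]
    - [-15, -20, 50]
    - [-45, -56, 50]
    - [-75, -92, 50]
    - [-105, -128, 50]
    - [-135, -164, 50]
  turn: [0, 0, 0, 0, 0, 0, 0.02, 0.04, 0.06, 0.06]
  grip: [-0.2, -0.2, -0.2, -0.2, -0.2, -0.2, -0.2, -0.2, -0.2, -0.2]

```text
t: 7.15
tcp_pos: [0.5377, -0.1529, 0.3484]
orientation: [2.095, 2.337, 0.001]
wrist_force: [0.9, -1.1, 0.6]
width: 0.0353
grip_force: 0.0
```

```bash
python3 - <<'E'
from h import *
s=status.read_state();print(s["tcp_pos"],s["wrist_force"])
crop("top","t3",190,130,540,270,2.28)
E
```

```text
[ 0.53766423 -0.15290969  0.34844281] [ 0.90719871 -1.14696761  0.61661765]
```

View pics/t3.png

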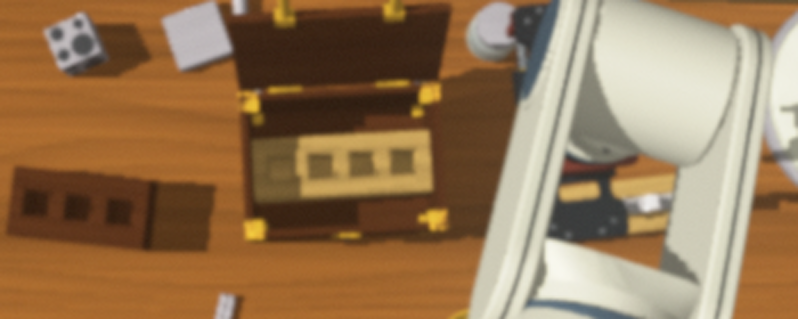

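The lid lies back on its stop. Rack holes are at t3 (281,166), (320,165), (360,163), (401,161); the short block hasn't moved visibly.

```bash
python3 - <<'E'
from h import *
np.set_printoptions(precision=4,suppress=True)
A=lambda l:(np.array(l)+.5)/2.28+[190,130]-.5
print(atz("top",A([(281,166),(320,165),(360,163),(401,161)]),.073))
y=.05
for k in(66,22,-22,-66): print(.538-np.sin(y)*k/1000,.0072+np.cos(y)*k/1000)
print(atz("top",A([(35,203),(77,207),(119,212)]),.065))
E
```

```text
[[ 0.5378  0.0724  0.073 ]
 [ 0.539   0.0309  0.073 ]
 [ 0.5412 -0.0117  0.073 ]
 [ 0.5435 -0.0555  0.073 ]]
0.5347013748281353 0.07311751718606777
0.5369004582760452 0.029172505728689256
0.5390995417239549 -0.014772505728689258
0.5412986251718648 -0.05871751718606777
[[0.4974 0.3386 0.065 ]
 [0.4934 0.2924 0.065 ]
 [0.4883 0.2465 0.065 ]]
```

Emit:
move_arm:
  xyz:
    - [-10, -12, -30]
    - [-20, -24, -60]
    - [-30, -36, -90]
    - [-40, -48, -125]
    - [-52, -60, -160]
    - [-52, -60, -195]
    - [-52, -60, -225]
    - [-52, -60, -250]
    - [-52, -60, -264]
    - [-52, -60, -264]
  turn: [0, 0, 0, 0, 0, 0, 0, 0, 0, 0]
  grip: [-0.1, -0.1, -0.1, -0.1, -0.1, -0.1, -0.1, -0.1, -0.1, -0.1]

```text
t: 8.2
tcp_pos: [0.4862, -0.2114, 0.0819]
orientation: [-2.097, -2.337, 0.001]
wrist_force: [0.3, -0.2, 0.4]
width: 0.0392
grip_force: 0.0
```

Emit:
move_arm:
  xyz:
    - [0, 0, 0]
    - [0, 0, 0]
    - [0, 0, 0]
    - [0, 0, 0]
    - [0, 0, 0]
    - [0, 0, 8]
    - [0, 0, 20]
    - [0, 0, 40]
    - [0, 0, 60]
    - [0, 0, 80]
  turn: [0, 0, 0, 0, 0, 0, 0, 0, 0, 0]
  grip: [-1, -1, -1, -1, -1, -1, -1, -1, -1, -1]
  newtons: 25

```text
t: 9.2
tcp_pos: [0.4862, -0.2114, 0.1641]
orientation: [-2.098, -2.338, 0.0]
wrist_force: [-0.2, -1.1, -3.0]
width: 0.0156
grip_force: 25.0
```

Emit:
move_arm:
  xyz:
    - [0, 0, 15]
    - [0, 0, 25]
    - [0, 0, 30]
    - [0, 0, 30]
    - [0, 0, 30]
    - [0, 0, 30]
    - [0, 0, 30]
    - [0, 0, 30]
    - [0, 0, 30]
    - [0, 0, 30]
  turn: [0, 0, 0, 0, 0, 0, 0, 0, 0, 0]
  grip: [-1, -1, -1, -1, -1, -1, -1, -1, -1, -1]

```text
t: 10.2
tcp_pos: [0.4864, -0.2114, 0.1925]
orientation: [-2.098, -2.338, 0.0]
wrist_force: [0.0, -0.1, -2.5]
width: 0.0156
grip_force: 25.0
```

```bash
python3 - <<'E'
from h import *
f=[]
for i in range(6): f.append(status.read_state()["wrist_force"][2]); optics.grab_frame("top")
s=status.read_state();print(f,s["joint_torque"],s["width"])
E
```

```text
[np.float64(-2.5428141107471904), np.float64(-1.9200333709075907), np.float64(-3.3860955523256444), np.float64(-3.2735626239508617), np.float64(-2.3352160236737163), np.float64(-2.5817800816133136)] [ 1.15788011e-04 -4.71525156e+01 -2.49335897e+01  3.83685320e-02
  4.68347711e-02 -4.25392193e-05] 0.01596578342493707
```

Bar 1: silver (about 2.7 N). To the rack hole at y=+22.

Emit:
move_arm:
  xyz:
    - [0, 0, 35]
    - [3, 10, 65]
    - [8, 35, 75]
    - [15, 70, 75]
    - [22, 105, 75]
    - [29, 140, 75]
    - [36, 175, 75]
    - [43, 205, 75]
    - [49, 230, 75]
    - [52, 241, 75]
  turn: [0.14, 0.29, 0.44, 0.59, 0.74, 0.89, 1.04, 1.19, 1.34, 1.48]
  grip: [-1, -1, -1, -1, -1, -1, -1, -1, -1, -1]

```text
t: 11.5
tcp_pos: [0.5387, 0.0316, 0.2677]
orientation: [-0.039, 3.141, 0.001]
wrist_force: [0.3, -0.3, -2.1]
width: 0.016
grip_force: 25.0
```

Emit:
move_arm:
  xyz:
    - [0, 0, 0]
    - [0, 0, -20]
    - [0, 0, -45]
    - [0, 0, -70]
    - [0, 0, -85]
    - [0, 0, -90]
    - [0, 0, -90]
    - [0, 0, -90]
    - [0, 0, -90]
    - [0, 0, -90]
  turn: [0.03, 0.03, 0.03, 0.03, 0.03, 0.03, 0.03, 0.03, 0.03, 0.03]
  grip: [-1, -1, -1, -1, -1, -1, -1, -1, -1, -1]

```text
t: 12.5
tcp_pos: [0.539, 0.0295, 0.1786]
orientation: [-0.074, 3.139, -0.0]
wrist_force: [0.1, -0.9, -2.6]
width: 0.0156
grip_force: 25.0
```

```bash
python3 - <<'E'
from h import *
s=status.read_state();print(s["tcp_pos"],s["orientation"],s["joint_pos"],s["wrist_force"])
a=optics.grab_frame("top")[:,:,::-1];b=optics.grab_frame("side")[:,:,::-1]
f=lambda i,x,y:cv2.resize(np.ascontiguousarray(i[y:y+100,x:x+130]),None,fx=3,fy=3,interpolation=2)
cv2.imwrite("pics/c4.png",np.hstack([f(a,275,150),f(b,265,130)]))
E
```

```text
[0.53898607 0.02948953 0.17855107] [-7.36639166e-02  3.13912410e+00 -4.23124350e-05] [ 3.26344526e-02  3.68096553e-01  1.85990474e+00 -5.26925374e-05
  9.11987316e-01 -1.58505382e+00] [ 0.07785552 -0.88079593 -2.57733018]
```

View pics/c4.png

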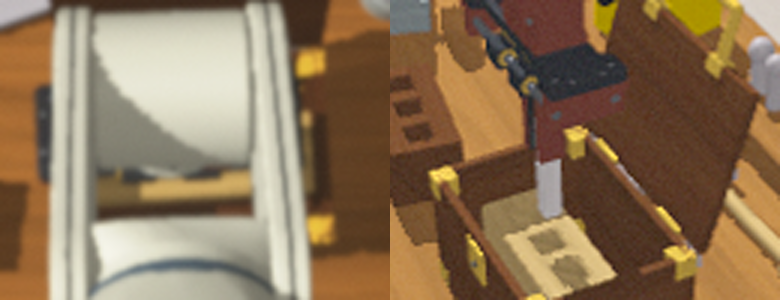

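The bar hangs upright above the second hole from the left (side view (550,190)). Lowering gently.

Emit:
move_arm:
  xyz:
    - [0, 0, -10]
    - [0, 0, -20]
    - [0, 0, -28]
    - [0, 0, -34]
    - [0, 0, -38]
    - [0, 0, -42]
    - [0, 0, -46]
    - [0, 0, -50]
    - [0, 0, -50]
    - [0, 0, -50]
  turn: [0, 0, 0, 0, 0, 0, 0, 0, 0, 0]
  grip: [-1, -1, -1, -1, -1, -1, -1, -1, -1, -1]

```text
t: 13.6
tcp_pos: [0.5385, 0.0295, 0.1277]
orientation: [-0.074, 3.141, -0.0]
wrist_force: [0.5, -0.5, -2.3]
width: 0.0161
grip_force: 25.0
```

Emit:
move_arm:
  xyz:
    - [0, 0, -10]
    - [0, 0, -20]
    - [0, 0, -28]
    - [0, 0, -34]
    - [0, 0, -38]
    - [0, 0, -39]
    - [0, 0, -39]
    - [0, 0, -39]
    - [0, 0, -39]
    - [0, 0, -39]
  turn: [0, 0, 0, 0, 0, 0, 0, 0, 0, 0]
  grip: [-1, -1, -1, -1, -1, -1, -1, -0.4, -0.4, -0.4]

```text
t: 14.6
tcp_pos: [0.5388, 0.0296, 0.0889]
orientation: [-0.074, 3.14, 0.0]
wrist_force: [0.7, -0.6, 0.2]
width: 0.0262
grip_force: 0.0
```

Emit:
move_arm:
  xyz:
    - [0, 0, 0]
    - [0, 0, 15]
    - [0, 0, 40]
    - [0, 0, 75]
    - [0, 0, 110]
    - [0, 0, 120]
    - [-5, -30, 125]
    - [-9, -75, 125]
    - [-14, -120, 125]
    - [-19, -165, 125]
  turn: [0, 0, 0, 0, 0, -0.15, -0.3, -0.45, -0.6, -0.75]
  grip: [-0.4, -0.4, -0.4, -0.4, -0.3, -0.1, -0.1, -0.1, -0.1, -0.1]

```text
t: 15.6
tcp_pos: [0.5193, -0.1369, 0.214]
orientation: [1.089, 2.946, 0.0]
wrist_force: [0.2, -0.1, -0.2]
width: 0.0395
grip_force: 0.0
```

Emit:
move_arm:
  xyz:
    - [-6, -35, 0]
    - [-12, -70, 0]
    - [-18, -105, 0]
    - [-23, -135, 0]
    - [-25, -143, -10]
    - [-25, -143, -45]
    - [-25, -143, -80]
    - [-25, -143, -110]
    - [-25, -143, -128]
    - [-25, -143, -132]
  turn: [-0.15, -0.3, -0.45, -0.6, -0.755, -0.755, -0.755, -0.755, -0.755, -0.755]
  grip: [-0.1, -0.1, -0.1, -0.1, -0.1, -0.1, -0.1, -0.1, -0.1, -0.1]

```text
t: 16.6
tcp_pos: [0.4931, -0.2777, 0.0794]
orientation: [-2.09, -2.34, 0.001]
wrist_force: [-0.3, -0.0, 0.5]
width: 0.0393
grip_force: 0.0
```

Emit:
move_arm:
  xyz:
    - [0, 0, 0]
    - [0, 0, 0]
    - [0, 0, 0]
    - [0, 0, 0]
    - [0, 0, 8]
    - [0, 0, 25]
    - [0, 0, 50]
    - [0, 0, 80]
    - [0, 0, 105]
    - [0, 0, 110]
  turn: [0, 0, 0, 0, 0, 0, 0, 0, 0, 0]
  grip: [-1, -1, -1, -1, -1, -1, -1, -1, -1, -1]

```text
t: 17.6
tcp_pos: [0.4959, -0.2793, 0.195]
orientation: [2.089, 2.339, 0.002]
wrist_force: [0.2, -0.5, -2.6]
width: 0.0158
grip_force: 25.0
```

```bash
cat > w.py <<'E'
from h import *
f=[]
for i in range(5): optics.grab_frame("top"); f.append(status.read_state()["wrist_force"][2])
s=status.read_state();print(np.round(f,2),np.mean(f),s["tcp_pos"],s["orientation"],s["width"])
E
python3 w.py
```

```text
[-1.81 -3.43 -2.45 -2.28 -3.03] -2.5994103318230577 [ 0.49356186 -0.27794259  0.19025399] [-2.09081227e+00 -2.34150239e+00  7.81408217e-04] 0.015853244248735673
```

Bar 2: silver. To the rack hole at y=-66.

Emit:
move_arm:
  xyz:
    - [0, 0, 35]
    - [3, 10, 65]
    - [8, 35, 75]
    - [15, 65, 75]
    - [22, 95, 75]
    - [29, 125, 75]
    - [36, 155, 75]
    - [42, 185, 75]
    - [47, 210, 75]
    - [49, 220, 75]
  turn: [0.14, 0.29, 0.44, 0.59, 0.74, 0.89, 1.04, 1.19, 1.34, 1.49]
  grip: [-1, -1, -1, -1, -1, -1, -1, -1, -1, -1]

```text
t: 18.85
tcp_pos: [0.543, -0.0563, 0.2649]
orientation: [0.063, -3.138, -0.001]
wrist_force: [0.2, -1.7, -2.4]
width: 0.016
grip_force: 25.0
```

Emit:
move_arm:
  xyz:
    - [0, 0, 0]
    - [0, 0, -20]
    - [0, 0, -45]
    - [0, 0, -70]
    - [0, 0, -95]
    - [0, 0, -110]
    - [0, 0, -115]
    - [0, 0, -115]
    - [0, 0, -115]
    - [0, 0, -115]
  turn: [0.015, 0.015, 0.015, 0.015, 0.015, 0.015, 0.015, 0.015, 0.015, 0.015]
  grip: [-1, -1, -1, -1, -1, -1, -1, -1, -1, -1]

```text
t: 19.85
tcp_pos: [0.5441, -0.0587, 0.1526]
orientation: [-0.073, 3.139, -0.0]
wrist_force: [0.7, -0.3, -2.4]
width: 0.0162
grip_force: 25.0
```

```bash
python3 - <<'E'
from h import *
s=status.read_state();print(s["tcp_pos"],s["orientation"],s["joint_pos"],s["wrist_force"])
crop("side","s5",285,140,400,240,5)
E
```

```text
[ 0.54410071 -0.05874677  0.15258612] [-7.27751231e-02  3.13911704e+00 -4.51124146e-04] [-1.29280104e-01  4.15982514e-01  1.85979023e+00 -4.75227699e-05
  8.64163094e-01 -1.74640392e+00] [ 0.65476166 -0.33064199 -2.35227729]
```

View pics/s5.png

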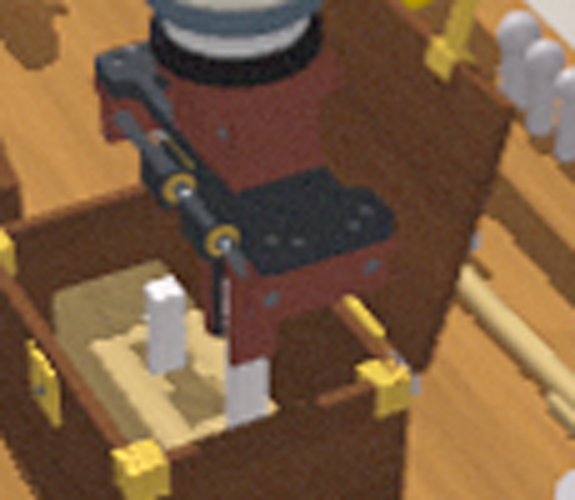

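Bar 1 stands upright in the rack (165,325); bar 2 is above the right-most hole. Lowering.

Emit:
move_arm:
  xyz:
    - [-1, 0, -5]
    - [-1, 0, -10]
    - [-1, 0, -15]
    - [-1, 0, -20]
    - [-1, 0, -25]
    - [-1, 0, -30]
    - [-1, 0, -35]
    - [-1, 0, -40]
    - [-1, 0, -42]
    - [-1, 0, -42]
  turn: [0, 0, 0, 0, 0, 0, 0, 0, 0, 0]
  grip: [-1, -1, -1, -1, -1, -1, -1, -1, -1, -1]

```text
t: 20.9
tcp_pos: [0.5423, -0.0585, 0.1093]
orientation: [0.074, -3.14, -0.0]
wrist_force: [-0.3, 0.9, -1.3]
width: 0.0153
grip_force: 25.0
```

Emit:
move_arm:
  xyz:
    - [0, 0, -6]
    - [0, 0, -12]
    - [0, 0, -17]
    - [0, 0, -20]
    - [0, 0, -21]
    - [0, 0, -21]
    - [0, 0, -21]
    - [0, 0, -21]
    - [0, 0, -21]
    - [0, 0, -21]
  turn: [0, 0, 0, 0, 0, 0, 0, 0, 0, 0]
  grip: [-1, -1, -1, -1, -1, -1, -0.45, -0.45, -0.45, -0.45]

```text
t: 21.9
tcp_pos: [0.5427, -0.0585, 0.089]
orientation: [-0.074, 3.14, -0.0]
wrist_force: [0.3, 0.9, -0.1]
width: 0.0243
grip_force: 0.0
```

Emit:
move_arm:
  xyz:
    - [0, 0, 0]
    - [0, 0, 15]
    - [0, 0, 40]
    - [0, 0, 75]
    - [0, 0, 110]
    - [-3, -25, 125]
    - [-7, -65, 125]
    - [-11, -105, 125]
    - [-15, -145, 125]
    - [-19, -185, 125]
  turn: [0, 0, 0, 0, 0, -0.15, -0.3, -0.45, -0.6, -0.75]
  grip: [-0.45, -0.45, -0.45, -0.45, -0.3, -0.1, -0.1, -0.1, -0.1, -0.1]

```text
t: 22.9
tcp_pos: [0.5231, -0.2449, 0.2139]
orientation: [1.09, 2.946, 0.0]
wrist_force: [0.3, 0.5, -0.4]
width: 0.0397
grip_force: 0.0
```

```bash
python3 w.py
```

```text
[-0.4   0.35  0.88 -0.03 -0.1 ] 0.14357326758956995 [ 0.52316456 -0.2430955   0.21347259] [-1.07978828e+00 -2.94947937e+00 -5.77693457e-04] 0.039471248381341056
```

Emit:
move_arm:
  xyz:
    - [-5, -15, 0]
    - [-10, -30, 0]
    - [-15, -45, 0]
    - [-20, -60, 0]
    - [-25, -70, 0]
    - [-25, -70, -35]
    - [-25, -70, -75]
    - [-25, -70, -110]
    - [-25, -70, -128]
    - [-25, -70, -132]
  turn: [-0.15, -0.3, -0.45, -0.6, -0.75, -0.755, -0.755, -0.755, -0.755, -0.755]
  grip: [-0.1, -0.1, -0.1, -0.1, -0.1, -0.1, -0.1, -0.1, -0.1, -0.1]

```text
t: 24.15
tcp_pos: [0.4975, -0.311, 0.0793]
orientation: [-2.086, -2.343, 0.001]
wrist_force: [0.6, 0.4, -0.6]
width: 0.0396
grip_force: 0.0
```

Emit:
move_arm:
  xyz:
    - [0, 0, 0]
    - [0, 0, 0]
    - [0, 0, 0]
    - [0, 0, 0]
    - [0, 0, 8]
    - [0, 0, 25]
    - [0, 0, 50]
    - [0, 0, 80]
    - [0, 0, 105]
    - [0, 0, 110]
  turn: [0, 0, 0, 0, 0, 0, 0, 0, 0, 0]
  grip: [-1, -1, -1, -1, -1, -1, -1, -1, -1, -1]

```text
t: 25.15
tcp_pos: [0.4999, -0.3145, 0.1954]
orientation: [2.089, 2.339, 0.001]
wrist_force: [1.1, -0.2, -0.3]
width: 0.0157
grip_force: 25.0
```

```bash
python3 w.py; python3 - <<'E'
from h import *
crop("top","t6",185,180,285,250,5)
E
```

```text
[-0.71 -1.65 -0.77 -2.16 -0.53] -1.1657636240583515 [ 0.49761435 -0.31297203  0.1903056 ] [-2.09097700e+00 -2.34155783e+00  5.56933814e-04] 0.016191812617500946
```

View pics/t6.png

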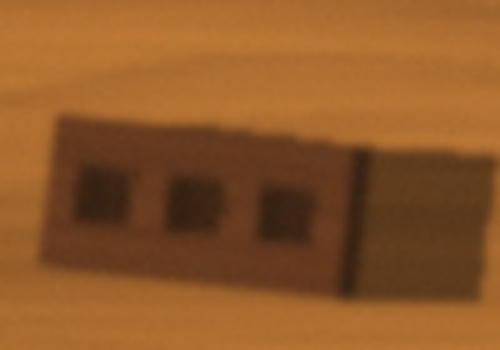

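Mean -1.2 N but noisy; more samples. Short-block holes at t6 (101,195), (194,204), (286,213), unmoved.

```bash
sed -i 's/range(5)/range(12)/' w.py; python3 w.py; python3 - <<'E'
from h import *
print(atz("top",np.array([(101,195),(194,204),(286,213)])/5+[184.6,179.6],.065))
E
```

```text
[-0.31 -1.23 -1.26 -1.84 -1.06 -0.01 -0.63 -1.04 -0.79 -0.83 -1.08 -1.45] -0.9613955568470844 [ 0.49848389 -0.31348462  0.19172142] [2.09236765e+00 2.34326487e+00 1.57031489e-05] 0.015829447500420913
[[0.4977783  0.33927215 0.065     ]
 [0.49363917 0.29261132 0.065     ]
 [0.48949696 0.24684326 0.065     ]]
```

Bar 3: aluminium. To the short block's nearest hole.

Emit:
move_arm:
  xyz:
    - [0, 0, 35]
    - [0, 15, 65]
    - [-1, 60, 70]
    - [-2, 105, 70]
    - [-3, 150, 70]
    - [-4, 195, 70]
    - [-5, 240, 70]
    - [-6, 285, 70]
    - [-6, 330, 70]
    - [-7, 375, 70]
  turn: [0, 0, -0.03, -0.06, -0.09, -0.12, -0.15, -0.18, -0.21, -0.21]
  grip: [-1, -1, -1, -1, -1, -1, -1, -1, -1, -1]

```text
t: 27.05
tcp_pos: [0.4913, 0.0633, 0.262]
orientation: [2.327, 2.11, 0.001]
wrist_force: [0.6, 0.7, -0.9]
width: 0.0158
grip_force: 25.0
```

Emit:
move_arm:
  xyz:
    - [-1, 45, 0]
    - [-1, 90, 0]
    - [-2, 130, 0]
    - [-2, 160, 0]
    - [-2, 180, -10]
    - [-2, 185, -40]
    - [-2, 185, -75]
    - [-2, 185, -95]
    - [-2, 185, -100]
    - [-2, 185, -100]
  turn: [0, 0, 0, 0, 0, 0, 0, 0, 0, 0]
  grip: [-1, -1, -1, -1, -1, -1, -1, -1, -1, -1]

```text
t: 28.05
tcp_pos: [0.4893, 0.2464, 0.1613]
orientation: [-2.326, -2.111, 0.002]
wrist_force: [0.3, 0.9, 0.3]
width: 0.0159
grip_force: 25.0
```

```bash
sed -i 's/range(12)/range(2)/' w.py; python3 w.py;python3 - <<'E'
from h import *
crop("side","s7",235,120,335,200,5)
E
```

```text
[0.2 0.1] 0.1510944985109976 [0.49028383 0.24682635 0.162831  ] [2.32631121 2.11060537 0.00276265] 0.015716278395158306
```

View pics/s7.png

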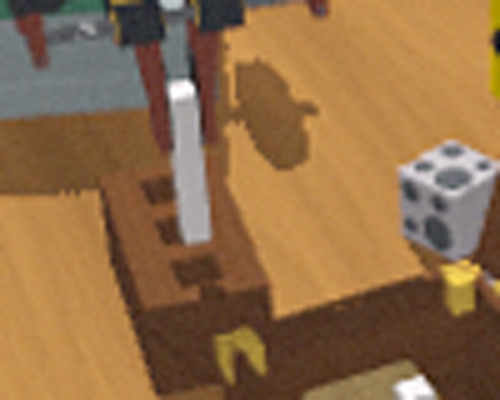

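The block is unmoved (near hole at (197,270)) and the bar's foot is above it. Lowering.

Emit:
move_arm:
  xyz:
    - [0, 0, -8]
    - [0, 0, -16]
    - [0, 0, -24]
    - [0, 0, -32]
    - [0, 0, -39]
    - [0, 0, -45]
    - [0, 0, -52]
    - [0, 0, -59]
    - [0, 0, -60]
    - [0, 0, -60]
  turn: [0, 0, 0, 0, 0, 0, 0, 0, 0, 0]
  grip: [-1, -1, -1, -1, -1, -1, -1, -1, -1, -1]

```text
t: 29.2
tcp_pos: [0.4893, 0.2465, 0.1014]
orientation: [-2.326, -2.111, 0.001]
wrist_force: [0.6, 0.2, -1.0]
width: 0.016
grip_force: 25.0
```

```bash
python3 w.py
```

```text
[ 0.13 -0.32] -0.09633299848061486 [0.48964297 0.24662515 0.10186762] [2.32650210e+00 2.11103762e+00 6.58333314e-04] 0.015797454265871723
```

Emit:
move_arm:
  xyz:
    - [0, 0, -6]
    - [0, 0, -12]
    - [0, 0, -18]
    - [0, 0, -21]
    - [0, 0, -22]
    - [0, 0, -22]
    - [0, 0, -22]
    - [0, 0, -22]
    - [0, 0, -22]
    - [0, 0, -22]
  turn: [0, 0, 0, 0, 0, 0, 0, 0, 0, 0]
  grip: [-1, -1, -1, -1, -1, -1, -0.3, -0.3, -0.3, -0.3]

```text
t: 30.3
tcp_pos: [0.4895, 0.2465, 0.0795]
orientation: [2.327, 2.111, -0.0]
wrist_force: [0.1, -0.1, -0.3]
width: 0.0306
grip_force: 0.0
```

Emit:
move_arm:
  xyz:
    - [0, 0, 0]
    - [0, 0, 20]
    - [0, 0, 55]
    - [0, 0, 95]
    - [0, -15, 130]
    - [0, -60, 135]
    - [1, -105, 135]
    - [2, -150, 135]
    - [3, -195, 135]
    - [4, -240, 135]
  turn: [0, 0, 0, 0, 0, 0.04, 0.08, 0.12, 0.16, 0.2]
  grip: [-0.2, -0.2, -0.2, -0.2, -0.1, -0.1, -0.1, -0.1, -0.1, -0.1]

```text
t: 31.3
tcp_pos: [0.4932, 0.0049, 0.2149]
orientation: [2.102, 2.335, 0.001]
wrist_force: [1.0, -0.9, -0.9]
width: 0.0393
grip_force: 0.0
```

```bash
python3 w.py
```

```text
[ 0.23 -0.21] 0.009835802917875003 [0.49338274 0.00235956 0.21481098] [ 2.10804787e+00  2.32815758e+00 -8.05002834e-04] 0.03955946421359113
```

Emit:
move_arm:
  xyz:
    - [1, -45, 0]
    - [2, -90, 0]
    - [3, -135, 0]
    - [4, -180, 0]
    - [5, -225, 0]
    - [6, -270, 0]
    - [7, -310, 0]
    - [8, -340, 0]
    - [8, -352, 0]
    - [8, -352, 0]
  turn: [0.01, 0.01, 0.01, 0.01, 0.01, 0.01, 0.01, 0.01, 0.01, 0.01]
  grip: [-0.1, -0.1, -0.1, -0.1, -0.1, -0.1, -0.1, -0.1, -0.1, -0.1]

```text
t: 32.4
tcp_pos: [0.5015, -0.346, 0.2143]
orientation: [-2.094, -2.341, -0.0]
wrist_force: [0.5, 1.1, -0.5]
width: 0.0396
grip_force: 0.0
```

```bash
python3 w.py
```

```text
[ 0.4  -0.39] 0.005739360277920269 [ 0.50136653 -0.34406055  0.21432077] [-2.09129272e+00 -2.34265110e+00 -4.60477953e-04] 0.03969022185613035
```

Emit:
move_arm:
  xyz:
    - [0, -2, -30]
    - [0, -2, -65]
    - [0, -2, -100]
    - [0, -2, -125]
    - [0, -2, -132]
    - [0, -2, -132]
    - [0, -2, -132]
    - [0, -2, -132]
    - [0, -2, -132]
    - [0, -2, -132]
  turn: [0, 0, 0, 0, 0, 0, 0, 0, 0, 0]
  grip: [-0.1, -0.1, -0.1, -0.1, -0.1, -0.1, -1, -1, -1, -1]

```text
t: 33.5
tcp_pos: [0.502, -0.3479, 0.0839]
orientation: [2.091, 2.342, 0.0]
wrist_force: [-0.3, 0.7, 5.3]
width: 0.0158
grip_force: 25.0
```

Emit:
move_arm:
  xyz:
    - [0, 0, 0]
    - [0, 0, 8]
    - [0, 0, 25]
    - [0, 0, 50]
    - [0, 0, 80]
    - [0, 0, 105]
    - [0, 0, 110]
    - [0, 0, 110]
    - [0, 0, 110]
    - [0, 0, 110]
  turn: [0, 0, 0, 0, 0, 0, 0, 0, 0, 0]
  grip: [-1, -1, -1, -1, -1, -1, -1, -1, -1, -1]

```text
t: 34.5
tcp_pos: [0.5006, -0.3469, 0.1909]
orientation: [-2.091, -2.341, 0.0]
wrist_force: [0.3, 1.1, -1.8]
width: 0.0159
grip_force: 25.0
```

```bash
sed -i 's/range(2)/range(8)/' w.py; python3 w.py
```

```text
[-3.   -2.78 -2.85 -3.05 -3.22 -1.77 -2.62 -2.62] -2.739809730735074 [ 0.50139812 -0.34746689  0.19245986] [-2.09229757e+00 -2.34304205e+00  9.24287794e-05] 0.015854695169664066
```

Bar 4: silver. To the rack hole at y=-22.

Emit:
move_arm:
  xyz:
    - [0, 0, 35]
    - [3, 10, 65]
    - [7, 45, 75]
    - [12, 85, 75]
    - [17, 127, 75]
    - [22, 170, 75]
    - [27, 213, 75]
    - [32, 256, 75]
    - [36, 295, 75]
    - [38, 322, 75]
  turn: [0.14, 0.29, 0.44, 0.59, 0.74, 0.89, 1.04, 1.19, 1.34, 1.49]
  grip: [-1, -1, -1, -1, -1, -1, -1, -1, -1, -1]

```text
t: 35.9
tcp_pos: [0.5395, -0.0231, 0.2679]
orientation: [-0.062, 3.14, 0.001]
wrist_force: [-0.0, 0.7, -2.3]
width: 0.0164
grip_force: 25.0
```

Emit:
move_arm:
  xyz:
    - [1, 10, 0]
    - [1, 10, -20]
    - [1, 10, -45]
    - [1, 10, -70]
    - [1, 10, -80]
    - [1, 10, -80]
    - [1, 10, -80]
    - [1, 10, -80]
    - [1, 10, -80]
    - [1, 10, -80]
  turn: [0.015, 0.015, 0.015, 0.015, 0.015, 0.015, 0.015, 0.015, 0.015, 0.015]
  grip: [-1, -1, -1, -1, -1, -1, -1, -1, -1, -1]

```text
t: 36.9
tcp_pos: [0.5409, -0.0155, 0.1885]
orientation: [-0.074, 3.139, -0.0]
wrist_force: [1.0, 0.5, -2.8]
width: 0.0158
grip_force: 25.0
```

```bash
python3 w.py; python3 - <<'E'
from h import *
crop("side","s8",285,140,400,240,5)
E
```

```text
[-2.47 -2.78 -2.94 -2.56 -3.6  -2.91 -2.57 -3.59] -2.925939993212626 [ 0.54044296 -0.01546712  0.1876558 ] [ 7.42201102e-02 -3.14063270e+00  3.62198253e-05] 0.016157851979218468
```

View pics/s8.png

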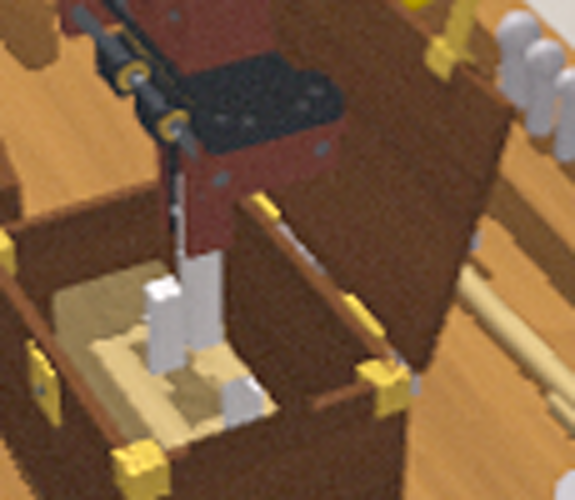

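Bars 1 and 2 stand upright at (165,325) and (242,400); bar 4 hangs above the hole between them.

Emit:
move_arm:
  xyz:
    - [0, 0, -15]
    - [0, 0, -25]
    - [0, 0, -32]
    - [0, 0, -37]
    - [0, 0, -42]
    - [0, 0, -47]
    - [0, 0, -52]
    - [0, 0, -57]
    - [0, 0, -60]
    - [0, 0, -60]
  turn: [0, 0, 0, 0, 0, 0, 0, 0, 0, 0]
  grip: [-1, -1, -1, -1, -1, -1, -1, -1, -1, -1]

```text
t: 38.35
tcp_pos: [0.5402, -0.0155, 0.1272]
orientation: [0.074, -3.14, -0.0]
wrist_force: [-0.4, -0.2, -2.0]
width: 0.0159
grip_force: 25.0
```

```bash
sed -i 's/range(8)/range(2)/' w.py; python3 w.py
```

```text
[-2.75 -2.32] -2.5332241824752684 [ 0.54053423 -0.01548726  0.12770714] [-7.41340239e-02  3.14064936e+00 -3.11525620e-05] 0.01552209770248941
```

Emit:
move_arm:
  xyz:
    - [0, 0, -10]
    - [0, 0, -20]
    - [0, 0, -28]
    - [0, 0, -34]
    - [0, 0, -38]
    - [0, 0, -39]
    - [0, 0, -39]
    - [0, 0, -39]
    - [0, 0, -39]
    - [0, 0, -39]
  turn: [0, 0, 0, 0, 0, 0, 0, 0, 0, 0]
  grip: [-1, -1, -1, -1, -1, -1, -1, -0.42, -0.42, -0.42]

```text
t: 39.45
tcp_pos: [0.5408, -0.0155, 0.0888]
orientation: [-0.074, 3.14, -0.0]
wrist_force: [0.8, -0.0, -0.3]
width: 0.0252
grip_force: 0.0
```

Emit:
move_arm:
  xyz:
    - [0, 0, 0]
    - [0, 0, 15]
    - [0, 0, 40]
    - [0, 0, 75]
    - [0, 0, 110]
    - [-3, -25, 125]
    - [-7, -65, 125]
    - [-11, -105, 125]
    - [-15, -145, 125]
    - [-19, -185, 125]
  turn: [0, 0, 0, 0, 0, -0.15, -0.3, -0.45, -0.6, -0.75]
  grip: [-0.42, -0.42, -0.42, -0.42, -0.3, -0.1, -0.1, -0.1, -0.1, -0.1]

```text
t: 40.45
tcp_pos: [0.5212, -0.202, 0.2139]
orientation: [1.09, 2.946, -0.0]
wrist_force: [0.1, 0.4, -1.3]
width: 0.0394
grip_force: 0.0
```

```bash
python3 w.py
```

```text
[-0.63 -0.37] -0.49794857833363926 [ 0.52118231 -0.20439324  0.21384288] [ 1.09181617e+00  2.94439496e+00 -1.50809688e-03] 0.03937850813771525
```

Emit:
move_arm:
  xyz:
    - [-3, -35, 0]
    - [-6, -70, 0]
    - [-9, -105, 0]
    - [-12, -140, 0]
    - [-15, -170, 0]
    - [-16, -180, 0]
    - [-16, -180, -35]
    - [-16, -180, -75]
    - [-16, -180, -115]
    - [-16, -180, -132]
  turn: [-0.15, -0.3, -0.45, -0.6, -0.75, -0.755, -0.755, -0.755, -0.755, -0.755]
  grip: [-0.1, -0.1, -0.1, -0.1, -0.1, -0.1, -0.1, -0.1, -0.1, -0.1]

```text
t: 41.55
tcp_pos: [0.5039, -0.3778, 0.0781]
orientation: [-2.084, -2.343, 0.0]
wrist_force: [-0.3, 0.9, -0.3]
width: 0.0395
grip_force: 0.0
```

Emit:
move_arm:
  xyz:
    - [0, 0, 0]
    - [0, 0, 0]
    - [0, 0, 0]
    - [0, 0, 0]
    - [0, 0, 0]
    - [0, 0, 8]
    - [0, 0, 25]
    - [0, 0, 55]
    - [0, 0, 90]
    - [0, 0, 110]
  turn: [0, 0, 0, 0, 0, 0, 0, 0, 0, 0]
  grip: [-0.1, -1, -1, -1, -1, -1, -1, -1, -1, -1]

```text
t: 42.55
tcp_pos: [0.5063, -0.3812, 0.1958]
orientation: [2.09, 2.34, 0.0]
wrist_force: [1.1, 0.6, -0.9]
width: 0.0159
grip_force: 25.0
```

```bash
sed -i 's/range(2)/range(12)/' w.py; python3 w.py; python3 - <<'E'
from h import *
crop("top","t9",185,160,385,260,4)
E
```

```text
[ 1.64 -0.64 -1.29 -0.63 -0.73 -1.2  -1.83 -0.94 -1.06 -0.45 -1.04 -2.32] -0.8726719162421105 [ 0.50520239 -0.38027252  0.19085429] [-2.09149879e+00 -2.34238531e+00  1.68260188e-04] 0.01580530817135368
```

View pics/t9.png

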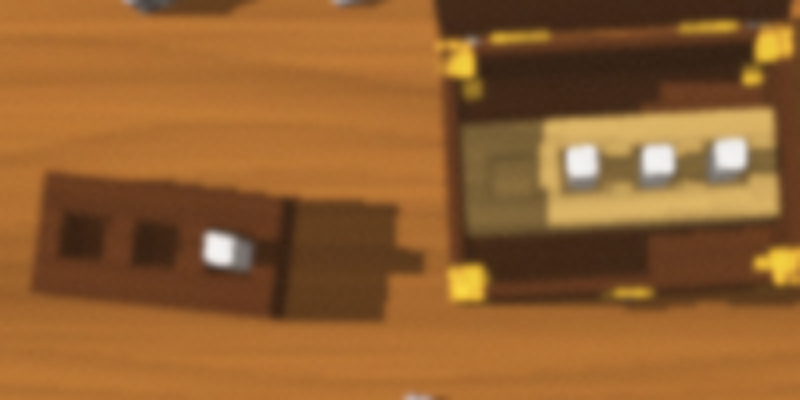

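Bar 5: aluminium. Rack bars stand upright; short block unmoved, with its far hole at t9 (81,237). Taking it there.

Emit:
move_arm:
  xyz:
    - [0, 0, 35]
    - [0, 15, 65]
    - [-1, 60, 70]
    - [-2, 105, 70]
    - [-2, 150, 70]
    - [-3, 195, 70]
    - [-3, 240, 70]
    - [-4, 285, 70]
    - [-4, 330, 70]
    - [-5, 375, 70]
  turn: [0, 0, -0.03, -0.06, -0.09, -0.12, -0.15, -0.18, -0.21, -0.21]
  grip: [-1, -1, -1, -1, -1, -1, -1, -1, -1, -1]

```text
t: 44.2
tcp_pos: [0.5003, -0.0037, 0.2618]
orientation: [2.327, 2.11, 0.001]
wrist_force: [0.9, -0.7, -0.7]
width: 0.0157
grip_force: 25.0
```

Emit:
move_arm:
  xyz:
    - [-1, 45, 0]
    - [-1, 90, 0]
    - [-2, 135, 0]
    - [-2, 180, 0]
    - [-2, 225, 0]
    - [-2, 270, 0]
    - [-3, 310, 0]
    - [-3, 335, 0]
    - [-3, 345, 0]
    - [-3, 345, -20]
  turn: [0, 0, 0, 0, 0, 0, 0, 0, 0, 0]
  grip: [-1, -1, -1, -1, -1, -1, -1, -1, -1, -1]

```text
t: 45.2
tcp_pos: [0.4988, 0.3415, 0.2436]
orientation: [2.324, 2.113, 0.008]
wrist_force: [-0.0, 1.1, -0.7]
width: 0.0158
grip_force: 25.0
```

Emit:
move_arm:
  xyz:
    - [0, 0, -20]
    - [0, 0, -45]
    - [0, 0, -70]
    - [0, 0, -80]
    - [0, 0, -80]
    - [0, 0, -80]
    - [0, 0, -80]
    - [0, 0, -80]
    - [0, 0, -80]
    - [0, 0, -80]
  turn: [0, 0, 0, 0, 0, 0, 0, 0, 0, 0]
  grip: [-1, -1, -1, -1, -1, -1, -1, -1, -1, -1]

```text
t: 46.2
tcp_pos: [0.4976, 0.3397, 0.1622]
orientation: [2.326, 2.111, 0.001]
wrist_force: [-0.1, -0.3, -1.1]
width: 0.0158
grip_force: 25.0
```

```bash
python3 w.py; python3 - <<'E'
from h import *
crop("side","s10",235,120,335,200,5)
print(proj("side",[[.4978,.3393,.065],[.4935,.2928,.065]])*5-[1175,600])
E
```

```text
[-0.89 -1.92 -0.63 -1.15 -1.23 -0.45 -0.52 -1.19 -0.58 -0.89 -0.51 -0.42] -0.8641454725280636 [0.4974584  0.33951109 0.16164821] [-2.32652206e+00 -2.11112711e+00  1.19209885e-04] 0.016066039365378218
[[162.49357277 185.98370346]
 [178.53324122 225.82756981]]
```

View pics/s10.png

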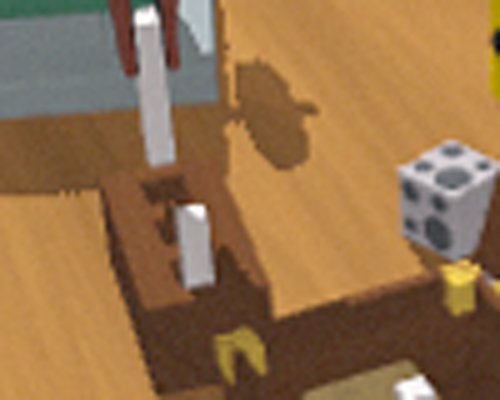

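Block unmoved, bar 3 standing at (195,245), and the bar's foot (160,160) is above the far hole (163,187). Lowering.

Emit:
move_arm:
  xyz:
    - [0, 0, -8]
    - [0, 0, -16]
    - [0, 0, -24]
    - [0, 0, -32]
    - [0, 0, -39]
    - [0, 0, -45]
    - [0, 0, -52]
    - [0, 0, -59]
    - [0, 0, -60]
    - [0, 0, -60]
  turn: [0, 0, 0, 0, 0, 0, 0, 0, 0, 0]
  grip: [-1, -1, -1, -1, -1, -1, -1, -1, -1, -1]

```text
t: 47.85
tcp_pos: [0.4974, 0.3395, 0.1014]
orientation: [-2.326, -2.111, 0.001]
wrist_force: [0.2, 0.1, -0.9]
width: 0.0159
grip_force: 25.0
```

```bash
sed -i 's/range(12)/range(2)/' w.py; python3 w.py
```

```text
[-0.34  0.16] -0.0918805984348029 [0.49766831 0.33965861 0.10192322] [2.32642517e+00 2.11108193e+00 8.09426943e-04] 0.01593166127945608
```

Emit:
move_arm:
  xyz:
    - [0, 0, -6]
    - [0, 0, -12]
    - [0, 0, -18]
    - [0, 0, -21]
    - [0, 0, -22]
    - [0, 0, -22]
    - [0, 0, -22]
    - [0, 0, -22]
    - [0, 0, -22]
    - [0, 0, -22]
  turn: [0, 0, 0, 0, 0, 0, 0, 0, 0, 0]
  grip: [-1, -1, -1, -1, -1, -1, -0.3, -0.3, -0.3, -0.3]

```text
t: 48.95
tcp_pos: [0.4974, 0.3395, 0.0794]
orientation: [-2.327, -2.111, 0.0]
wrist_force: [0.3, 0.1, -0.2]
width: 0.0306
grip_force: 0.0
```

Emit:
move_arm:
  xyz:
    - [0, 0, 0]
    - [0, 0, 20]
    - [0, 0, 55]
    - [0, 0, 95]
    - [0, 0, 135]
    - [0, 0, 175]
    - [0, 0, 215]
    - [0, 0, 250]
    - [0, 0, 270]
    - [0, 0, 270]
  turn: [0, 0, 0, 0, 0, 0, 0, 0.05, 0.1, 0.147]
  grip: [-0.2, -0.2, -0.2, -0.2, -0.2, -0.2, -0.2, -0.2, -0.2, -0.2]

```text
t: 49.95
tcp_pos: [0.4987, 0.3404, 0.3537]
orientation: [2.162, 2.277, 0.01]
wrist_force: [0.1, -0.4, -0.1]
width: 0.0352
grip_force: 0.0
```

Emit:
move_arm:
  xyz:
    - [20, -38, 0]
    - [40, -76, 0]
    - [60, -114, 0]
    - [80, -152, 0]
    - [101, -190, 0]
    - [122, -228, 0]
    - [142, -266, 0]
    - [160, -300, 0]
    - [173, -322, 0]
    - [175, -327, 0]
  turn: [0, 0, 0, 0, 0, 0, 0, 0, 0, 0]
  grip: [-0.2, -0.2, -0.2, -0.2, -0.2, -0.2, -0.2, -0.2, -0.2, -0.2]

```text
t: 50.95
tcp_pos: [0.6733, 0.0099, 0.3491]
orientation: [2.168, 2.273, -0.001]
wrist_force: [0.3, 0.2, -0.0]
width: 0.0353
grip_force: 0.0
```

```bash
python3 w.py; python3 - <<'E'
from h import *
a=optics.grab_frame("top")[:,:,::-1];b=optics.grab_frame("side")[:,:,::-1]
g=lambda i,x,y,w,h,k:cv2.resize(np.ascontiguousarray(i[y:y+h,x:x+w]),None,fx=k,fy=k,interpolation=2)
cv2.imwrite("pics/c11.png",np.hstack([g(a,185,180,130,100,3),g(b,260,110,130,100,3)]))
E
```

```text
[-0.48 -0.06] -0.2728277204665419 [0.67233676 0.01196782 0.34918462] [-2.16629125e+00 -2.27414764e+00  6.78360703e-04] 0.035173852285831156
```

View pics/c11.png

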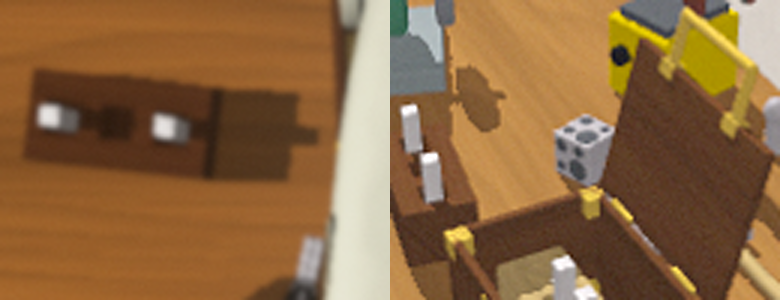

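Both aluminium bars stand in the short block ((58,118) and (172,128)); lid still on its stop, pull under the gripper. Gripping it.

Emit:
move_arm:
  xyz:
    - [0, 0, -15]
    - [0, 0, -30]
    - [0, 0, -42]
    - [0, 0, -50]
    - [0, 0, -53]
    - [0, 0, -53]
    - [0, 0, -53]
    - [0, 0, -53]
    - [0, 0, -53]
    - [0, 0, -53]
  turn: [0, 0, 0, 0, 0, 0, 0, 0, 0, 0]
  grip: [-0.2, -0.2, -0.2, -0.2, -0.2, -0.2, -1, -1, -1, -1]
  newtons: 15

```text
t: 52.15
tcp_pos: [0.6728, 0.0125, 0.2972]
orientation: [2.165, 2.276, 0.001]
wrist_force: [0.8, 0.3, 1.7]
width: 0.0094
grip_force: 15.0
```

```bash
python3 w.py; python3 - <<'E'
import numpy as np
u=np.array([np.cos(.05),np.sin(.05)])
p=lambda a:1000*np.r_[u*(-.195*np.cos(a)+.006*np.sin(a)),.195*np.sin(a)+.006*np.cos(a)]
for a in np.linspace(1.85,0,41): print(round(a,3),np.round(p(a)-p(1.85)).astype(int))
E
```

```text
[1.3  2.08] 1.690196878436275 [0.67280284 0.01248554 0.29721042] [2.16454145e+00 2.27567530e+00 1.16737395e-03] 0.009566197086950364
1.85 [0 0 0]
1.804 [-9  0  3]
1.758 [-17  -1   5]
1.711 [-26  -1   6]
1.665 [-35  -2   8]
1.619 [-44  -2   9]
1.573 [-53  -3   9]
1.526 [-62  -3   9]
1.48 [-71  -4   9]
1.434 [-80  -4   8]
1.388 [-89  -4   7]
1.341 [-98  -5   5]
1.295 [-107   -5    3]
1.249 [-115   -6    1]
1.203 [-124   -6   -2]
1.156 [-132   -7   -5]
1.11 [-141   -7   -8]
1.064 [-149   -7  -12]
1.018 [-157   -8  -17]
0.971 [-164   -8  -21]
0.925 [-172   -9  -26]
0.879 [-179   -9  -32]
0.832 [-186   -9  -38]
0.786 [-193  -10  -44]
0.74 [-199  -10  -50]
0.694 [-205  -10  -56]
0.648 [-211  -11  -63]
0.601 [-217  -11  -71]
0.555 [-222  -11  -78]
0.509 [-227  -11  -86]
0.463 [-231  -12  -93]
0.416 [-235  -12 -101]
0.37 [-239  -12 -110]
0.324 [-242  -12 -118]
0.278 [-245  -12 -127]
0.231 [-248  -12 -135]
0.185 [-250  -12 -144]
0.139 [-251  -13 -153]
0.093 [-253  -13 -162]
0.046 [-254  -13 -171]
0.0 [-254  -13 -180]
```

Emit:
move_arm:
  xyz:
    - [-9, 0, 3]
    - [-17, -1, 5]
    - [-26, -1, 6]
    - [-35, -2, 8]
    - [-44, -2, 9]
    - [-53, -3, 9]
    - [-62, -3, 9]
    - [-71, -4, 9]
    - [-80, -4, 8]
    - [-89, -4, 7]
  turn: [0, 0, 0, 0, 0, 0, 0, 0, 0, 0]
  grip: [-1, -1, -1, -1, -1, -1, -1, -1, -1, -1]

```text
t: 53.25
tcp_pos: [0.5825, 0.008, 0.3033]
orientation: [2.165, 2.276, -0.002]
wrist_force: [1.2, -5.5, -2.2]
width: 0.0096
grip_force: 15.0
```

Emit:
move_arm:
  xyz:
    - [-9, -1, -2]
    - [-18, -1, -4]
    - [-26, -2, -6]
    - [-35, -2, -9]
    - [-43, -3, -12]
    - [-52, -3, -15]
    - [-60, -3, -19]
    - [-68, -4, -24]
    - [-75, -4, -28]
    - [-83, -5, -33]
  turn: [0, 0, 0, 0, 0, 0, 0, 0, 0, 0]
  grip: [-1, -1, -1, -1, -1, -1, -1, -1, -1, -1]

```text
t: 54.25
tcp_pos: [0.5003, 0.0037, 0.2703]
orientation: [2.165, 2.276, 0.002]
wrist_force: [6.1, 0.2, -7.6]
width: 0.0094
grip_force: 15.0
```

Emit:
move_arm:
  xyz:
    - [-7, 0, -6]
    - [-14, 0, -12]
    - [-21, -1, -18]
    - [-27, -1, -24]
    - [-33, -1, -30]
    - [-39, -2, -37]
    - [-45, -2, -45]
    - [-50, -2, -52]
    - [-55, -2, -60]
    - [-59, -3, -67]
  turn: [0, 0, 0, 0, 0, 0, 0, 0, 0, 0]
  grip: [-1, -1, -1, -1, -1, -1, -1, -1, -1, -1]

```text
t: 55.25
tcp_pos: [0.4415, 0.0007, 0.2031]
orientation: [2.165, 2.276, 0.002]
wrist_force: [4.2, 1.8, -3.4]
width: 0.0095
grip_force: 15.0
```

Emit:
move_arm:
  xyz:
    - [-4, 0, -8]
    - [-8, 0, -17]
    - [-11, 0, -25]
    - [-14, 0, -34]
    - [-17, 0, -42]
    - [-19, 0, -51]
    - [-20, -1, -60]
    - [-22, -1, -68]
    - [-23, -1, -75]
    - [-23, -1, -80]
  turn: [0, 0, 0, 0, 0, 0, 0, 0, 0, 0]
  grip: [-1, -1, -1, -1, -1, -1, -1, -1, -1, -1]

```text
t: 56.25
tcp_pos: [0.4203, -0.0004, 0.1236]
orientation: [2.163, 2.274, 0.004]
wrist_force: [5.9, -0.2, -1.3]
width: 0.0095
grip_force: 15.0
```

Emit:
move_arm:
  xyz:
    - [-1, 0, -1]
    - [-1, 0, -2]
    - [-1, 0, -3]
    - [-1, 0, -4]
    - [-1, 0, -5]
    - [-1, 0, -6]
    - [-1, 0, -7]
    - [-1, 0, -7]
    - [-1, 0, -7]
    - [-1, 0, -7]
  turn: [0, 0, 0, 0, 0, 0, 0, 0, 0, 0]
  grip: [-1, -1, -1, -1, -1, -1, -1, -1, -1, -1]

```text
t: 57.25
tcp_pos: [0.4203, -0.0003, 0.1183]
orientation: [2.163, 2.273, 0.007]
wrist_force: [2.7, -0.1, 18.1]
width: 0.0097
grip_force: 15.0
```

```bash
python3 w.py; python3 -c "
from h import *
print(status.read_state()['wrist_force'])"
```

```text
[18.42 18.17] 18.295732380547555 [ 4.20302259e-01 -2.80294882e-04  1.18260985e-01] [2.16249221 2.27313617 0.00669877] 0.009101337622758724
[ 3.97111922  0.15071527 18.16918543]
```

The lid is seated (18 N resisting). Easing off, releasing, rising.

Emit:
move_arm:
  xyz:
    - [0, 0, 1]
    - [0, 0, 1]
    - [0, 0, 1]
    - [0, 0, 1]
    - [0, 0, 1]
    - [0, 0, 1]
    - [0, 0, 20]
    - [0, 0, 50]
    - [-5, 0, 90]
    - [-20, 0, 130]
  turn: [0, 0, 0, 0, 0, 0, 0, 0, 0, 0]
  grip: [-1, -0.2, -0.2, -0.2, -0.2, -0.2, -0.2, -0.2, -0.2, -0.2]

```text
t: 58.35
tcp_pos: [0.3976, -0.0005, 0.2478]
orientation: [-2.165, -2.276, 0.001]
wrist_force: [0.5, 0.7, 1.1]
width: 0.035
grip_force: 0.0
```

Emit:
move_arm:
  xyz:
    - [0, -40, 10]
    - [0, -80, 20]
    - [0, -120, 20]
    - [0, -160, 20]
    - [0, -200, 20]
    - [0, -240, 20]
    - [0, -280, 20]
    - [0, -310, 20]
    - [0, -330, 20]
    - [0, -330, 20]
  turn: [0, 0, 0, 0, 0, 0, 0, 0, 0, 0]
  grip: [-0.2, -0.2, -0.2, -0.2, -0.2, -0.2, -0.2, -0.2, -0.2, -0.2]

```text
t: 59.35
tcp_pos: [0.3973, -0.3322, 0.2663]
orientation: [-2.168, -2.274, 0.0]
wrist_force: [-0.2, -0.3, -0.5]
width: 0.0352
grip_force: 0.0
```

```bash
python3 - <<'E'
from h import *
a=optics.grab_frame("top")[:,:,::-1];b=optics.grab_frame("side")[:,:,::-1]
g=lambda i,x,y,w,h,k:cv2.resize(np.ascontiguousarray(i[y:y+h,x:x+w]),None,fx=k,fy=k,interpolation=2)
cv2.imwrite("pics/c12.png",np.hstack([g(a,185,130,220,160,2),g(b,230,120,160,160,2)]))
E
```

```text
(no output)
```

View pics/c12.png

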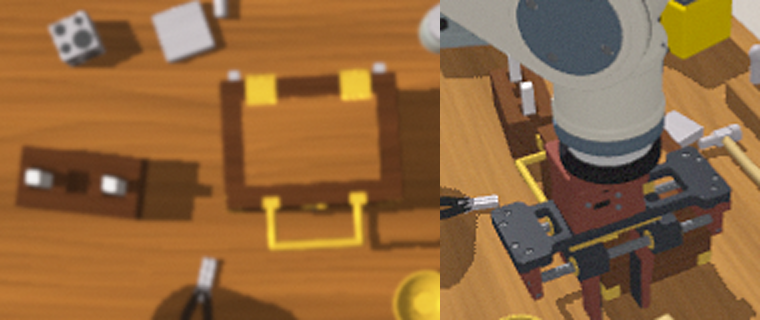

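The lid is shut (pull at its original pixel, about (342,252)), both aluminium bars are standing, and the other things I can see are unmoved. Handing in.

```bash
python3 -c "
from rig import manip
print(manip.close_job())"
```

```text
the job is handed in; nothing more can be done
None
```

I handed the job in at about 59 s: three silver bars stand in the chest's rack, two aluminium bars stand in the short block, and the lid was lowered in the grip and is shut (no verdict was shown).

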